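Set out the cell-counting station

ROBOT

A 7-joint arm with a two-finger parallel gripper is mounted at the origin on the work surface; the furniture and walls round the work are solid. World frame = base frame: x ahead of the robot, y to its left, z up, the work surface at z = 0. Lengths are in m, angles in rad, forces in N, time in s.
With the tool pointing down it reaches from about 0.425 to 0.95 m from the base axis. Payload 16.7 kg.
Tool frame: the origin (TCP) lies between the finger pads; the fingertips stand 14 mm ahead of it and the grasp point (between the pads) lies 5 mm behind it (manip.finger_overhang is the distance from the TCP to the fingertips, in m); z points along the fingers, y is the line along which they close (so a half turn about z gives the same grasp; the last joint's range is limited). The gripper opens to 94 mm and grips with 3 to 60 N. Pads are 16 mm wide; open, the fingers measure 119 mm over their backs; the gripper's body (75 mm by 177 mm) begins 78 mm behind the grasp point.
Start: joints at [-0.149, 0.426, 0.074, 1.606, -0.034, 1.111, -0.067], TCP at [0.675, -0, 0.219] pointing down, gripper open.
Joint ranges: [-2.85, 2.85], [-0.5, 2.14], [-1.23, 1.37], [0.21, 2.46], [-1.02, 4.16], [0.16, 2.05], [-2.73, 2.73]. Speed limits (rad/s): [1.89, 1.89, 2.39, 2.39, 3.01, 3.01, 3.01].

INTERFACE

Orientations are given as a unit quaternion [w, x, y, z].
In Python, from workcell import monitor, imaging, manip gives the robot as it stands.
- The arm moves only by the tool jog_arm, never from a script. Its argument "plan" is text: rows parted by semicolons, each of 6 numbers parted by spaces: the shift along the world's x, y, z in m, then the turn, a rotation vector about the world's x, y, z in rad. A call has 1 to 5 rows; each row shifts and turns the commanded pose from where the row before left it; what a row does not reach is not made up. A row lasts 1/8 s, in which the tool goes at most 62.5 mm and 10.7 degrees, less where a joint would pass 70% of its speed; a pose out of reach is approached as far as the arm can. A call is refused whole if a number of a shift passes 0.0625 or a number of a turn 0.188, either way. A call with a gripper value outside its range is refused whole. "jaw" is the finger opening in m, from 0 to 0.094, set as the call begins (left out, the last holds). The fingers move at their own pace and stop on an object; the grip force is fixed at half the most. Time passes only in rows, so rows that do not move let the fingers close. It gives the time, the measured TCP pose, the force, the opening and the grip force at its end, in the units of the state.
- monitor.read_state(): the state, without advancing time (a new reading comes with each control period).
- imaging.camera(name): name is "scene" or "side" or "wrist"; returns the picture (384x512x3 uint8, red, green, blue); there is no depth.
- imaging.camera_model(name): a dict with "mtx" (3x3 intrinsics, pixels), "R" (3x3) and "t" (3): a world point X has camera coordinates R X + t. Camera axes: x right, y down, z forward; pixel columns grow to the right and rows downward; lengths in m; the calibration is good to about 2 mm. A picture is of the moment at which its call begins: read the wrist's pose just before it. camera_model takes no time and is no camera call; for the wrist camera it gives the pose at the moment of the call.
- manip.sign_off(): hands the job in; it is judged then, once.
The state is a dict: "t": time; "q": joint angles; "joint_velocities": joint speeds; "joint_torque": joint torques, N m; "tool_pos": TCP position; "tcp_rot": TCP orientation; "ft_force": force on the tool from outside, world axes, zero at the start; "ft_torque": the same for the moment, N m; "opening": finger opening in m; "finger_force": force on a finger pad.
Only numpy, scipy, OpenCV 4.12 (cv2) and the standard library are available. Lean on these libraries where they do the work, as an engineer would, in place of code of your own. Each camera call takes 0.05 s, during which the arm holds its last target. There are 200 camera calls.

TASK

Set out the counting station on the white staging board: stand the beaker in the marked place between the black-capped bottle and the tally counter and cover it with the white lid, centred on its rim; put the blue-capped bottle in the place directly behind the black-capped bottle, and the timer in the place directly behind the counter. Everything stands upright in the middle of its place (behind means in the row farther from the robot); leave the black-capped bottle, the counter and the clear dish where they are.

Things in the scene. Friction and masses are not known exactly. Their poses are not given: they have to be found in the camera images.
- board: White plastic board fixed to the bench, 205 (x) by 315 (y) mm, top face 4 mm above the bench, rim 5 mm wide and 7 mm high. Origin: centre of underside; x to the far side, y along the rows to the left, z up. Six places outlined in black, 80 mm squares: centres x = -45 (near row), +45 mm (far row), y = -100, 0, +100 mm. Black-capped bottle and counter stand at the two ends of the near row, either way round.
- bottle_black: Glass bottle with a narrow black cap (32 mm) and dark contents, 50 mm in diameter, 106 mm tall, the taller of the two bottles; loose, it stands on the board at an end of the near row and stays there. Origin: centre of the underside; z up along its axis.
- counter: Grey hand tally counter with red knob and lever, on a black foot, 60 mm (x) by 94 mm (y) by 50 mm tall overall; loose, it stands on the board at the other end of the near row and stays there. Its y axis runs roughly along the row. Origin: within the foot at its underside, near the middle (its y extent runs from -47 to +47 mm).
- beaker: Clear glass beaker, open at the top, 54 mm in outer diameter with a small spout, 68 mm tall, about 90 g. Origin: centre of the underside; z up along its axis.
- lid: White plastic beaker lid: round disc 64 mm in diameter, 5 mm thick at the edge, 10 mm at the foot of a central upright knob 17 mm in diameter, knob top 38 mm above the flat underside; 50 g, lies knob up. On the beaker its underside is 68 mm above the beaker's underside. Origin: centre of the underside; z up along its axis.
- bottle_blue: Glass bottle with a wide blue cap (37 mm) and red contents, 52 mm in diameter up to about 75 mm, 98 mm tall, the shorter and wider-capped of the two bottles, about 170 g. Origin: centre of the underside; z up along its axis.
- timer: Off-white digital bench timer lying flat, 64 x 64 mm, wedge-shaped: 12 mm tall at its front edge (-x, keys), 23 mm at its back edge (+x, display), so grip it across its upright left and right sides (along y), not front to back; 60 g. Origin: centre of the underside; x and y parallel to its sides, z up.
- dish: Clear empty covered plastic dish, 56 mm in diameter, 15 mm tall, standing loose among the things; not needed, leave it. Origin: centre of the underside; z up along its axis.

How it is judged:
At the end, for the whole second after the job is handed in: Beaker in the near middle place, blue-capped bottle behind the black-capped one, timer behind the counter, each centred within 15 mm along each board axis and resting on the board; lid on the beaker's rim within 12 mm; all, and the black-capped bottle, upright within 0.12 rad; the four at rest (((y of bottle_black in the frame of board above 0.05 m and x of bottle_blue in the frame of board between 0.03 and 0.06 m and y of bottle_blue in the frame of board between 0.085 and 0.115 m and z of bottle_blue in the frame of board between 0 and 0.01 m and x of timer in the frame of board between 0.03 and 0.06 m and y of timer in the frame of board between -0.115 and -0.085 m and z of timer in the frame of board between 0 and 0.01 m) or (y of bottle_black in the frame of board below -0.05 m and x of bottle_blue in the frame of board between 0.03 and 0.06 m and y of bottle_blue in the frame of board between -0.115 and -0.085 m and z of bottle_blue in the frame of board between 0 and 0.01 m and x of timer in the frame of board between 0.03 and 0.06 m and y of timer in the frame of board between 0.085 and 0.115 m and z of timer in the frame of board between 0 and 0.01 m)) and x of beaker in the frame of board between -0.06 and -0.03 m and y of beaker in the frame of board between -0.015 and 0.015 m and z of beaker in the frame of board between 0 and 0.01 m and horizontal distance between lid and beaker below 0.012 m and z of lid in the frame of beaker between 0.063 and 0.074 m and angle between each of beaker, lid, bottle_blue, timer, bottle_black's own z axis and vertical below 0.12 rad and linear speed of each of beaker, lid, bottle_blue, timer below 0.02 m/s); the robot touches nothing.
It fails at once if the black-capped bottle is moved more than 15 mm (distance of bottle_black from where it was at the start of the episode above 0.015 m).
It fails at once if the tally counter is moved more than 15 mm (distance of counter from where it was at the start of the episode above 0.015 m).
It fails at once if the clear dish is moved more than 30 mm (distance of dish from where it was at the start of the episode above 0.03 m).
It also fails if it takes over 112 s, if anything falls off the work surface, if the arm or the gripper's body presses on something with over 40 N, if the wrist force passes 120 N, or if a joint passes its speed limit or range.

## Working session

There is one attempt and no reset: what is moved stays moved. The work goes in short steps, Python scripts to look and compute and a tool call to move; the robot and the scene stay as the last step left them, time stands still between calls to the robot, and variables do not carry over. Pictures are saved under pics/ and viewed, at most 14 in all, crops included, and the job is handed in when it is done.

Besides the shell and the picture viewer there is one more tool, called as name(argument=value, ...), one argument or row to a line, values as JSON. jog_arm: Moves the arm, as the interface text tells. Its arguments: {"type":"object","properties":{"plan":{"type":"string"},"jaw":{"type":"number"}},"required":["plan"]}

```bash
ls; mkdir -p pics; cat > h.py <<'E'
import numpy as np, cv2
from workcell import monitor, imaging, manip
def ray(name,u,v,z,m=None):
    m=m or imaging.camera_model(name)
    R=np.array(m["R"]);t=np.array(m["t"]);K=np.array(m["mtx"])
    c=-R.T@t; d=R.T@np.linalg.inv(K)@np.array([u,v,1.])
    return c+d*(z-c[2])/d[2]
def proj(name,X,m=None):
    m=m or imaging.camera_model(name)
    p=np.array(m["mtx"])@(np.array(m["R"])@np.array(X)+np.array(m["t"]));return p[:2]/p[2]
def save(name,f):
    im=imaging.camera(name); cv2.imwrite("pics/"+f,im[:,:,::-1]); return im
E
python3 - <<'E'
from h import *
a=[imaging.camera(n)[:,:,::-1] for n in("scene","side","wrist")]
for n,i in zip("abc",a): cv2.imwrite(f"pics/{n}1.png",i)
for n in("scene","side","wrist"):
    m=imaging.camera_model(n);print(n,-np.array(m["R"]).T@m["t"],np.round(m["mtx"],0).tolist())
print(monitor.read_state())
E
```

```text
pics
scene [-0.37562331 -0.58001828  0.9202435 ] [[495.0, 0.0, 262.0], [0.0, 495.0, 184.0], [0.0, 0.0, 1.0]]
side [ 1.34948214 -0.25641219  0.46605444] [[350.0, 0.0, 260.0], [0.0, 350.0, 193.0], [0.0, 0.0, 1.0]]
wrist [0.67313005 0.07175393 0.38326304] [[300.0, 0.0, 249.0], [0.0, 300.0, 190.0], [0.0, 0.0, 1.0]]
{'t': 0.15, 'q': array([-0.14949182,  0.4265953 ,  0.07385586,  1.60643922, -0.03415102,
        1.110775  , -0.06708617]), 'joint_velocities': array([-0.00037991, -0.00262679, -0.00030231, -0.00134089,  0.00017446,
        0.00057333,  0.00073222]), 'joint_torque': array([ 3.71428541e-03, -9.36296225e+01,  3.66915867e+00, -4.54431260e+01,
       -4.87569754e-02,  1.79132586e-02,  2.30669798e-05]), 'tool_pos': array([ 6.74688756e-01, -1.08477557e-05,  2.18940967e-01]), 'tcp_rot': array([-3.33440012e-04,  7.07123700e-01,  7.07089699e-01, -3.44612417e-04]), 'ft_force': array([0.89043374, 1.46511435, 0.62612692]), 'ft_torque': array([-0.06945273,  0.02578802, -0.00612829]), 'finger_force': 0.0, 'opening': 0.0939293605697774}
```

View pics/a1.png

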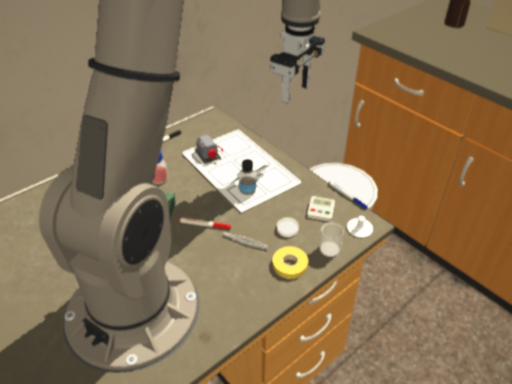

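View pics/b1.png

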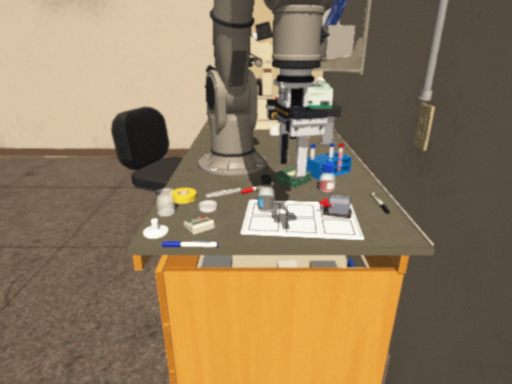

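View pics/c1.png

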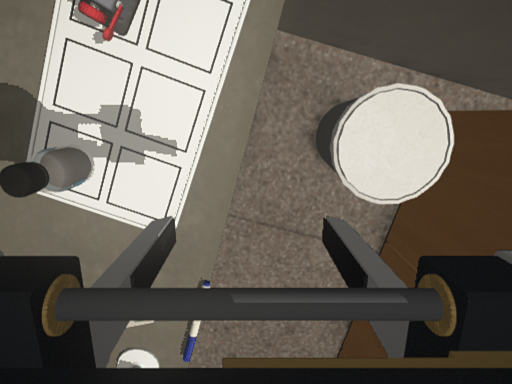

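```bash
python3 - <<'E'
from h import *
for n,u,v,z in [("scene",331,254,0),("side",166,214,0),("scene",360,229,0.005),("side",155,232,0.003),("scene",320,208,.018),("side",199,226,.018),("scene",287,228,.015),("side",207,206,.015),("side",327,190,0),("scene",160,182,0),
("side",247,200,.004),("side",356,202,.004),("side",360,236,.004),("side",243,235,.004),("scene",235,130,.004),("scene",299,181,.004),("scene",239,207,.004),("scene",182,152,.004)]:
    print(n,u,v,np.round(ray(n,u,v,z),3))
im=cv2.imread("pics/b1.png");cv2.imwrite("pics/b2.png",cv2.resize(im[140:250,140:390],None,fx=3.2,fy=3.2,interpolation=cv2.INTER_CUBIC))
E
```

```text
scene 331 254 [ 0.384 -0.287  0.   ]
side 166 214 [ 0.4   -0.275  0.   ]
scene 360 229 [ 0.495 -0.311  0.005]
side 155 232 [ 0.506 -0.306  0.003]
scene 320 208 [ 0.493 -0.195  0.018]
side 199 226 [ 0.53  -0.193  0.018]
scene 287 228 [ 0.385 -0.159  0.015]
side 207 206 [ 0.408 -0.156  0.015]
side 327 190 [ 0.355  0.259 -0.   ]
scene 160 182 [0.35  0.239 0.   ]
side 247 200 [ 0.374 -0.026  0.004]
side 356 202 [0.475 0.3   0.004]
side 360 236 [0.664 0.205 0.004]
side 243 235 [ 0.581 -0.087  0.004]
scene 235 130 [0.671 0.21  0.004]
scene 299 181 [ 0.571 -0.087  0.004]
scene 239 207 [ 0.389 -0.008  0.004]
scene 182 152 [0.488 0.275 0.004]
```

View pics/b2.png

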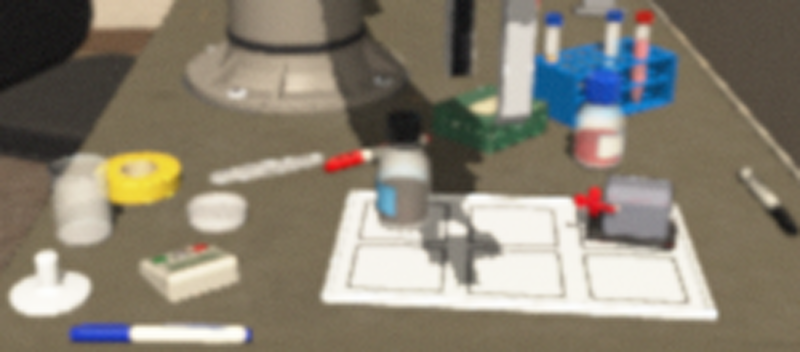

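```bash
cat >> h.py <<'E'
def quads(im,m,z=.004,name="wrist"):
    g=cv2.cvtColor(im,cv2.COLOR_RGB2GRAY)
    b=cv2.adaptiveThreshold(g,255,cv2.ADAPTIVE_THRESH_MEAN_C,cv2.THRESH_BINARY,15,6)
    cs,_=cv2.findContours(b,cv2.RETR_LIST,cv2.CHAIN_APPROX_SIMPLE);out=[]
    for c in cs:
        h=cv2.convexHull(c);a=cv2.contourArea(h)
        if a<1500: continue
        p=cv2.approxPolyDP(h,.04*cv2.arcLength(h,True),True)
        if len(p)!=4: continue
        P=np.array([ray(name,*q[0],z,m) for q in p])[:,:2]
        L=np.linalg.norm(P-np.roll(P,-1,0),axis=1)
        if (abs(L-.078)<.008).all():
            e=P-np.roll(P,-1,0);ang=np.arctan2(e[:,1],e[:,0]);yaw=np.angle(np.exp(4j*ang).mean())/4
            out.append((*P.mean(0),yaw,*L))
    return np.round(out,4)
E
python3 - <<'E'
from h import *
m=imaging.camera_model("wrist");im=cv2.imread("pics/c1.png")[:,:,::-1]
print(quads(im,m))
print(quads(cv2.imread("pics/a1.png")[:,:,::-1],imaging.camera_model("scene"),name="scene"))
E
```

```text
[]
[]
```

jog_arm(
  plan="-0.05 0 0.03 0 0 0; -0.05 0 0.03 0 0 0; -0.05 -0.02 0.02 0 0 0; 0 0 0 0 0 0; 0 0 0 0 0 0",
  jaw=0.094,
)

```text
t: 0.78
tool_pos: [0.5252, -0.0198, 0.2996]
tcp_rot: [0.0, 0.707, 0.707, 0.0]
ft_force: [0.7, 0.1, 0.1]
opening: 0.0943
finger_force: 0.0
```

```bash
python3 - <<'E'
from h import *
print(np.round(monitor.read_state()["tool_pos"],3),monitor.read_state()["t"])
m=imaging.camera_model("wrist");im=save("wrist","c2.png")
np.savez("m2.npz",**m)
print(np.round(m["R"],3))
print(quads(im,m))
E
```

```text
[ 0.525 -0.02   0.3  ] 0.775
[[ 1.     0.001  0.001]
 [ 0.    -0.969  0.249]
 [ 0.001 -0.249 -0.969]]
[[ 0.535  -0.0184 -0.335   0.0727  0.0716  0.0733  0.0716]
 [ 0.535  -0.019  -0.3511  0.0812  0.0807  0.082   0.0818]
 [ 0.5693  0.0746 -0.3426  0.0727  0.0741  0.0722  0.0734]
 [ 0.5689  0.0748 -0.3533  0.0821  0.081   0.0804  0.0807]
 [ 0.4848  0.1059 -0.3409  0.0732  0.073   0.0725  0.0736]
 [ 0.4845  0.1057 -0.3563  0.0823  0.0811  0.0809  0.0808]]
```

View pics/c2.png

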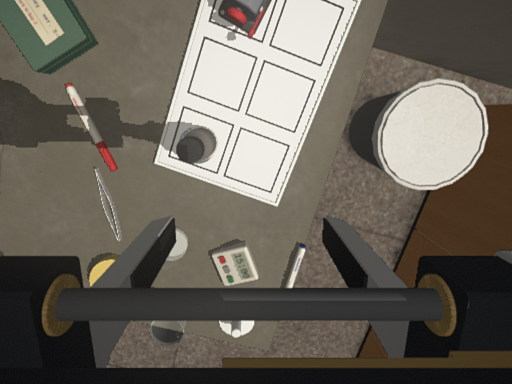

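```bash
python3 - <<'E'
from h import *
m=dict(np.load("m2.npz"))
for n,u,v,z in [("tim",234,264,.018),("tc",210,250,.018),("tc",247,242,.02),("tc",258,277,.02),("tc",222,286,.018),("lid",237,325,.005),("dish",175,244,.015),("bb",195,145,.05),("marker",300,250,.01),("marker",290,285,.01)]: print(n,np.round(ray("w",u,v,z,m),3))
im=cv2.imread("pics/c2.png");cv2.imwrite("pics/c2z.png",cv2.resize(im[220:345,130:330],None,fx=4,fy=4,interpolation=cv2.INTER_CUBIC))
E
```

```text
tim [ 0.5   -0.188  0.018]
tc [ 0.462 -0.163  0.018]
tc [ 0.522 -0.148  0.02 ]
tc [ 0.54 -0.21  0.02]
tc [ 0.48  -0.228  0.018]
lid [ 0.503 -0.315  0.005]
dish [ 0.405 -0.154  0.015]
bb [0.45 0.01 0.05]
marker [ 0.609 -0.167  0.01 ]
marker [ 0.595 -0.231  0.01 ]
```

View pics/c2z.png

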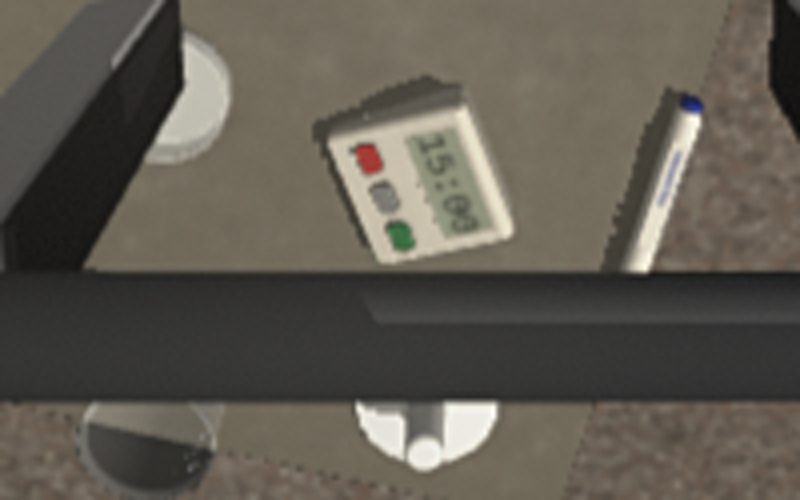

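jog_arm(
  plan="0 -0.03 0 0 0 0.183; -0.005 -0.03 -0.01 0 0 0.183; -0.005 -0.03 -0.01 0 0 0.183; -0.005 -0.03 -0.01 0 0 0.183; -0.005 -0.03 -0.01 0 0 0.183",
)

```text
t: 1.45
tool_pos: [0.5054, -0.1706, 0.258]
tcp_rot: [-0.001, 0.319, 0.948, -0.0]
ft_force: [0.2, 0.8, 0.7]
opening: 0.0941
finger_force: 0.0
```

jog_arm(
  plan="-0.004 -0.018 -0.01 0 0 0.183; 0 0 -0.03 0 0 0.183; 0 0 -0.03 0 0 0.183; 0 0 -0.03 0 0 0.183; 0 0 -0.03 0 0 0.183",
)

```text
t: 2.08
tool_pos: [0.5013, -0.1876, 0.1273]
tcp_rot: [-0.001, -0.133, 0.991, 0.0]
ft_force: [0.2, -0.1, -0.1]
opening: 0.0938
finger_force: 0.0
```

jog_arm(
  plan="0 0 0 0 0 0; 0 0 0 0 0 0; 0 0 0 0 0 0",
)

```text
t: 2.45
tool_pos: [0.5017, -0.1881, 0.1305]
tcp_rot: [0.001, -0.128, 0.992, -0.0]
ft_force: [-0.8, -0.2, 0.6]
opening: 0.0938
finger_force: 0.0
```

```bash
python3 - <<'E'
from h import *
s=monitor.read_state();print(np.round(s["tool_pos"],4),np.round(s["tcp_rot"],3),np.round(s["q"],2))
m=imaging.camera_model("wrist");im=save("wrist","c3.png");np.savez("m3.npz",**m)
hsv=cv2.cvtColor(im,cv2.COLOR_RGB2HSV)
b=((hsv[...,1]<60)&(hsv[...,2]>165)).astype(np.uint8)
cs,_=cv2.findContours(b,cv2.RETR_EXTERNAL,cv2.CHAIN_APPROX_SIMPLE)
for c in cs:
    if cv2.contourArea(c)>1500: print(cv2.contourArea(c),cv2.minAreaRect(c),cv2.boundingRect(c))
E
```

```text
[ 0.5017 -0.1881  0.1305] [ 0.001 -0.128  0.992 -0.   ] [ 0.22  0.3   0.02  2.   -0.01  0.83  2.07]
3752.5 ((259.0, 344.0), (46.0, 112.0), 90.0) (203, 321, 113, 47)
2712.0 ((402.46258544921875, 245.83990478515625), (64.9288101196289, 52.4810791015625), 43.15238952636719) (366, 211, 79, 77)
3934.0 ((243.03451538085938, 189.41380310058594), (63.28065872192383, 64.60938262939453), 85.2363510131836) (209, 156, 69, 68)
1565.5 ((452.80059814453125, 189.3907470703125), (67.17082977294922, 81.02794647216797), 40.48601150512695) (402, 138, 64, 100)
2524.5 ((131.0, 158.0), (64.0, 64.0), 90.0) (99, 126, 65, 65)
3770.5 ((445.17559814453125, 202.9665069580078), (107.90959167480469, 159.17294311523438), 39.897830963134766) (354, 109, 146, 147)
2781.5 ((312.46588134765625, 87.32831573486328), (55.48965835571289, 64.19391632080078), 17.818889617919922) (285, 56, 59, 64)
```

View pics/c3.png

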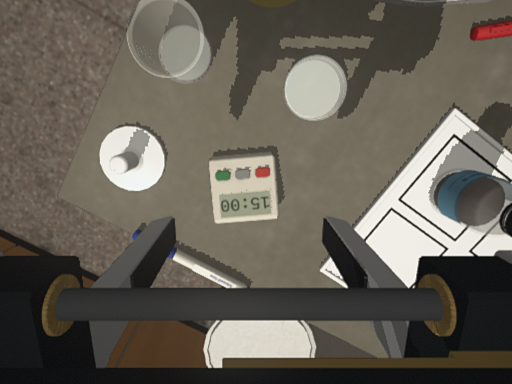

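```bash
python3 - <<'E'
from h import *
m=dict(np.load("m3.npz"))
r=lambda u,v,z:np.round(ray("w",u,v,z,m),4)
print("tim",r(243,189.4,.017)); 
c=[r(210,159,.012),r(275,155,.012),r(278,219,.023),r(214,223,.023)];print(c)
for i in (0,1,2,3):
    d=c[(i+1)%4]-c[i];print(np.degrees(np.arctan2(d[1],d[0])),np.linalg.norm(d[:2]))
print("dish",r(316,87,.015),"lid",r(132.5,158,.004),"knob",r(124,163,.038))
print("beaker bottom",r(186,52,.003),"rim",r(164,36,.068))
E
```

```text
tim [ 0.5004 -0.194   0.017 ]
[array([ 0.4808, -0.2315,  0.012 ]), array([ 0.4614, -0.1729,  0.012 ]), array([ 0.5188, -0.1544,  0.023 ]), array([ 0.5384, -0.2129,  0.023 ])]
108.31753960301299 0.06172778952789418
17.864113064412948 0.06030762804156707
-71.47694907401956 0.06169611008807604
-162.10386707496076 0.060528670892396094
dish [ 0.3938 -0.1548  0.015 ] lid [ 0.5006 -0.3056  0.004 ] knob [ 0.4985 -0.3004  0.038 ]
beaker bottom [ 0.3936 -0.2748  0.003 ] rim [ 0.3956 -0.2764  0.068 ]
```

jog_arm(
  plan="-0.001 -0.005 -0.05 0 0 0.056; 0 0 -0.045 0 0 0; 0 0 -0.0185 0 0 0; 0 0 0 0 0 0; 0 0 0 0 0 0",
)

```text
t: 3.12
tool_pos: [0.5005, -0.1931, 0.0165]
tcp_rot: [0.0, -0.157, 0.988, -0.0]
ft_force: [-0.0, -0.4, 0.7]
opening: 0.0937
finger_force: 0.0
```

jog_arm(
  plan="0 0 0 0 0 0; 0 0 0 0 0 0; 0 0 0 0 0 0; 0 0 0 0 0 0; 0 0 0 0 0 0",
  jaw=0.05,
)

```text
t: 3.75
tool_pos: [0.5, -0.193, 0.0161]
tcp_rot: [0.0, -0.157, 0.988, -0.0]
ft_force: [-1.1, 0.9, 5.3]
opening: 0.0635
finger_force: 29.9
```

jog_arm(
  plan="0 0 0 0 0 0; 0 0 0.01 0 0 0; 0 0 0.03 0 0 0; 0 0 0.04 0 0 0; 0 0 0 0 0 0",
)

```text
t: 4.38
tool_pos: [0.5016, -0.1936, 0.099]
tcp_rot: [0.002, -0.157, 0.988, -0.001]
ft_force: [0.4, -0.3, -0.9]
opening: 0.0635
finger_force: 29.9
```

jog_arm(
  plan="0 0 0.05 0 0 0; 0.01 0.03 0.04 0 0 -0.083; 0.015 0.05 0.01 0 0 -0.083; 0.015 0.05 0 0 0 -0.083; 0.015 0.05 0 0 0 -0.083",
)

```text
t: 5.0
tool_pos: [0.555, -0.0115, 0.1958]
tcp_rot: [-0.0, 0.01, 1.0, -0.0]
ft_force: [0.3, -0.2, -0.5]
opening: 0.0633
finger_force: 29.9
```

jog_arm(
  plan="0.015 0.05 0 0 0 -0.083; 0.015 0.05 0 0 0 -0.083; 0.01 0.05 0 0 0 -0.083; 0.008 0.031 0 0 0 -0.083; 0 0 -0.05 0 0 0",
)

```text
t: 5.62
tool_pos: [0.6048, 0.1721, 0.1476]
tcp_rot: [0.002, 0.172, 0.985, 0.002]
ft_force: [0.9, -0.4, -1.8]
opening: 0.0637
finger_force: 29.9
```

jog_arm(
  plan="0 0 -0.04 0 0 0; 0 0 0 0 0 0; 0 0 0 0 0 0; 0 0 0 0 0 0",
)

```text
t: 6.12
tool_pos: [0.604, 0.1682, 0.1078]
tcp_rot: [0.001, 0.174, 0.985, 0.001]
ft_force: [-0.9, 2.1, -0.9]
opening: 0.0636
finger_force: 29.9
```

```bash
python3 - <<'E'
from h import *
s=monitor.read_state();print(np.round(s["tool_pos"],4),np.round(s["tcp_rot"],3),np.round(s["q"],2))
m=imaging.camera_model("wrist");im=save("wrist","c4.png");np.savez("m4.npz",**m)
print(quads(im,m))
E
```

```text
[0.604  0.1682 0.1078] [0.001 0.174 0.985 0.001] [-0.33  0.46 -0.05  1.81  0.03  0.86  0.82]
[[ 0.485   0.1059 -0.3478  0.0737  0.0741  0.0737  0.0746]]
```

View pics/c4.png

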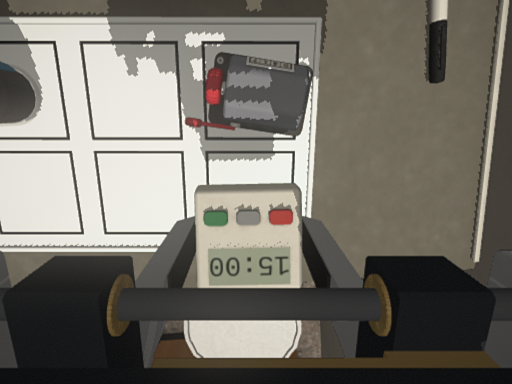

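jog_arm(
  plan="-0.001 0 -0.045 0 0 0; 0 0 -0.03 0 0 0; 0 0 -0.011 0 0 0; 0 0 0 0 0 0; 0 0 0 0 0 0",
)

```text
t: 6.8
tool_pos: [0.6027, 0.1682, 0.0212]
tcp_rot: [0.001, 0.174, 0.985, 0.0]
ft_force: [0.5, -0.5, -0.5]
opening: 0.0638
finger_force: 29.9
```

jog_arm(
  plan="0 0 0 0 0 0; 0 0 0 0 0 0; 0 0 0 0 0 0; 0 0 0 0 0 0",
  jaw=0.088,
)

```text
t: 7.3
tool_pos: [0.602, 0.168, 0.02]
tcp_rot: [0.0, 0.174, 0.985, -0.0]
ft_force: [-0.3, 0.4, 0.3]
opening: 0.0881
finger_force: 0.0
```

jog_arm(
  plan="0 0 0.04 0 0 0; 0 0 0.05 0 0 0; 0 0 0.05 0 0 0; 0 0 0.05 0 0 0; 0 0 0 0 0 0",
)

```text
t: 7.92
tool_pos: [0.6038, 0.1686, 0.2141]
tcp_rot: [0.003, 0.174, 0.985, 0.002]
ft_force: [0.6, 0.0, 0.3]
opening: 0.0878
finger_force: 0.0
```

jog_arm(
  plan="-0.04 0.015 0 0 0 0; -0.05 0.015 0 0 0 0; -0.05 0.015 0 0 0 0; -0.04 0.015 0 0 0 0; 0 0 0 0 0 0",
  jaw=0.094,
)

```text
t: 8.55
tool_pos: [0.4194, 0.2289, 0.2096]
tcp_rot: [-0.0, 0.172, 0.985, -0.0]
ft_force: [0.7, -1.2, -0.6]
opening: 0.0938
finger_force: 0.0
```

jog_arm(
  plan="0 0 0 0 0 0; 0 0 0 0 0 0; 0 0 0 0 0 0",
)

```text
t: 8.93
tool_pos: [0.4225, 0.2276, 0.2097]
tcp_rot: [-0.0, 0.174, 0.985, -0.0]
ft_force: [-0.3, 1.6, 0.5]
opening: 0.0939
finger_force: 0.0
```

```bash
python3 - <<'E'
from h import *
s=monitor.read_state();print(np.round(s["tool_pos"],4),np.round(s["tcp_rot"],3),np.round(s["q"],2))
m=imaging.camera_model("wrist");im=save("wrist","c5.png");np.savez("m5.npz",**m)
hsv=cv2.cvtColor(im,cv2.COLOR_RGB2HSV)
b=((hsv[...,0]>105)&(hsv[...,0]<130)&(hsv[...,1]>130)&(hsv[...,2]>50)).astype(np.uint8)
cs,_=cv2.findContours(b,cv2.RETR_EXTERNAL,cv2.CHAIN_APPROX_SIMPLE)
for c in cs:
    if cv2.contourArea(c)>200: 
        (u,v),r=cv2.minEnclosingCircle(c);print(cv2.contourArea(c),u,v,r,np.round(ray("w",u,v,.098,m),4))
E
```

```text
[0.4225 0.2276 0.2097] [-0.     0.174  0.985 -0.   ] [-0.5   0.12 -0.14  2.03  0.02  0.99  0.57]
1103.5 249.0 118.5 19.500099182128906 [0.3577 0.2507 0.098 ]
```

View pics/c5.png

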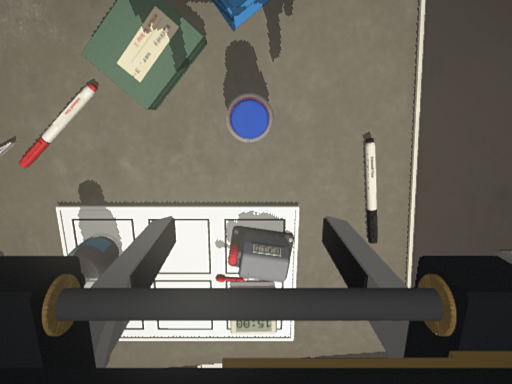

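jog_arm(
  plan="-0.035 0.012 0 0 0 0; -0.03 0.011 0 0 0 0; 0 0 -0.03 0 0 0; 0 0 0 0 0 0; 0 0 0 0 0 0",
)

```text
t: 9.6
tool_pos: [0.3575, 0.251, 0.1806]
tcp_rot: [-0.0, 0.174, 0.985, 0.0]
ft_force: [-1.0, 0.9, 0.8]
opening: 0.094
finger_force: 0.0
```

```bash
python3 - <<'E'
from h import *
s=monitor.read_state();print(np.round(s["tool_pos"],4),np.round(s["tcp_rot"],3),np.round(s["q"],2))
E
```

```text
[0.3575 0.251  0.1806] [-0.     0.174  0.985  0.   ] [-0.57  0.09 -0.2   2.15  0.02  0.91  0.44]
```

jog_arm(
  plan="0 0 -0.04 0 0 0; 0 0 -0.04 0 0 0; 0 0 -0.035 0 0 0; 0 0 -0.015 0 0 0; 0 0 0 0 0 0",
)

```text
t: 10.22
tool_pos: [0.3572, 0.251, 0.05]
tcp_rot: [-0.0, 0.174, 0.985, -0.0]
ft_force: [0.1, 0.7, 0.6]
opening: 0.0941
finger_force: 0.0
```

jog_arm(
  plan="0 0 0 0 0 0; 0 0 0 0 0 0; 0 0 0 0 0 0; 0 0 0 0 0 0; 0 0 0 0 0 0",
  jaw=0.035,
)

```text
t: 10.85
tool_pos: [0.3571, 0.2511, 0.0501]
tcp_rot: [0.0, 0.174, 0.985, 0.0]
ft_force: [-0.7, -0.1, 4.5]
opening: 0.0519
finger_force: 30.0
```

```bash
python3 - <<'E'
from h import *
s=monitor.read_state();print(np.round(s["tool_pos"],4),np.round(s["tcp_rot"],3),np.round(s["q"],2),s["opening"],s["finger_force"])
E
```

```text
[0.3571 0.2511 0.0501] [0.    0.174 0.985 0.   ] [-0.6   0.3  -0.19  2.26  0.1   0.59  0.36] 0.051943740882391384 30.000799298286438
```

jog_arm(
  plan="0 0 0.03 0 0 0; 0 0 0.05 0 0 0; 0 0 0.05 0 0 0; 0 0 0.05 0 0 0; 0.02 -0.03 0 0 0 0",
)

```text
t: 11.48
tool_pos: [0.3777, 0.2231, 0.2335]
tcp_rot: [0.002, 0.172, 0.985, 0.002]
ft_force: [0.6, -1.4, -3.1]
opening: 0.0519
finger_force: 30.0
```

jog_arm(
  plan="0.03 -0.04 0 0 0 0; 0.03 -0.045 0 0 0 0; 0.03 -0.045 0 0 0 0; 0.03 -0.045 0 0 0 0; 0.025 -0.045 0 0 0 0",
)

```text
t: 12.1
tool_pos: [0.5225, -0.0006, 0.2297]
tcp_rot: [-0.0, 0.173, 0.985, -0.0]
ft_force: [1.1, 0.8, -2.8]
opening: 0.0516
finger_force: 30.0
```

jog_arm(
  plan="0.013 -0.02 0 0 0 0; 0 0 0 0 0 0; 0 0 -0.03 0 0 0; 0 0 -0.03 0 0 0; 0 0 0 0 0 0",
)

```text
t: 12.72
tool_pos: [0.5332, -0.0182, 0.1683]
tcp_rot: [-0.002, 0.173, 0.985, -0.0]
ft_force: [-0.5, 0.2, -1.9]
opening: 0.0516
finger_force: 30.0
```

```bash
python3 - <<'E'
from h import *
s=monitor.read_state();print(np.round(s["tool_pos"],4),np.round(s["tcp_rot"],3),s["opening"])
m=imaging.camera_model("wrist");im=save("wrist","c6.png");np.savez("m6.npz",**m)
print(quads(im,m))
E
```

```text
[ 0.5332 -0.0182  0.1683] [-0.002  0.173  0.985 -0.   ] 0.051605279391569926
[[ 0.569   0.0747 -0.3483  0.0738  0.0728  0.0738  0.0734]
 [ 0.6037  0.1684 -0.3609  0.0809  0.0813  0.0807  0.0821]
 [ 0.5689  0.0747 -0.3774  0.0799  0.0809  0.0803  0.0794]
 [ 0.4846  0.1055 -0.3434  0.0735  0.0736  0.0735  0.0735]
 [ 0.4504  0.0119 -0.3466  0.0725  0.0747  0.0735  0.0736]
 [ 0.4848  0.1054 -0.3595  0.0816  0.0806  0.0804  0.0805]]
```

View pics/c6.png

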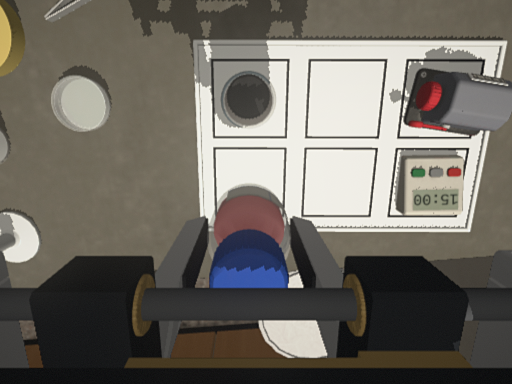

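jog_arm(
  plan="0.001 -0.001 -0.045 0 0 0; 0 0 -0.04 0 0 0; 0 0 -0.02 0 0 0; 0 0 -0.008 0 0 0; 0 0 0 0 0 0",
)

```text
t: 13.4
tool_pos: [0.5365, -0.0198, 0.0578]
tcp_rot: [0.0, 0.173, 0.985, 0.0]
ft_force: [-0.3, -0.5, -1.9]
opening: 0.0518
finger_force: 30.0
```

jog_arm(
  plan="0 0 -0.001 0 0 0; 0 0 0 0 0 0",
)

```text
t: 13.65
tool_pos: [0.5364, -0.02, 0.0568]
tcp_rot: [0.001, 0.174, 0.985, 0.0]
ft_force: [-0.2, -0.3, -1.6]
opening: 0.0517
finger_force: 30.0
```

jog_arm(
  plan="0 0 -0.0025 0 0 0; 0 0 0 0 0 0; 0 0 0 0 0 0",
)

```text
t: 14.02
tool_pos: [0.5365, -0.02, 0.054]
tcp_rot: [0.0, 0.174, 0.985, 0.0]
ft_force: [-0.9, 0.1, 6.6]
opening: 0.0515
finger_force: 30.0
```

jog_arm(
  plan="0 0 0 0 0 0; 0 0 0 0 0 0; 0 0 0 0 0 0; 0 0 0 0 0 0",
  jaw=0.09,
)

```text
t: 14.52
tool_pos: [0.5359, -0.02, 0.0534]
tcp_rot: [-0.0, 0.174, 0.985, -0.0]
ft_force: [0.9, 1.0, -0.4]
opening: 0.0878
finger_force: 0.0
```

jog_arm(
  plan="0 0 0.04 0 0 0; 0 0 0.05 0 0 0; 0 0 0.05 0 0 0; 0 0 0.04 0 0 0; 0 0 0 0 0 0",
)

```text
t: 15.15
tool_pos: [0.5374, -0.02, 0.2364]
tcp_rot: [0.002, 0.174, 0.985, 0.001]
ft_force: [0.3, -0.5, -0.4]
opening: 0.0902
finger_force: 0.0
```

```bash
python3 - <<'E'
from h import *
im=save("scene","a2.png");hsv=cv2.cvtColor(im,cv2.COLOR_RGB2HSV)
b=((hsv[...,0]>22)&(hsv[...,0]<35)&(hsv[...,1]>140)).astype(np.uint8)
cs,_=cv2.findContours(b,cv2.RETR_EXTERNAL,cv2.CHAIN_APPROX_SIMPLE)
c=max(cs,key=cv2.contourArea);(u,v),r=cv2.minEnclosingCircle(c);print(u,v,r,ray("scene",u,v,.012),ray("scene",u-r,v,.012),ray("scene",u+r,v,.012))
E
```

```text
290.0 262.0 18.110870361328125 [ 0.29730693 -0.22151746  0.012     ] [ 0.27337341 -0.18603871  0.012     ] [ 0.32125786 -0.25702201  0.012     ]
```

jog_arm(
  plan="-0.02 -0.045 0 0 0 0; -0.02 -0.045 0 0 0 0; -0.02 -0.045 0 0 0 0; -0.02 -0.045 0 0 0 0; -0.026 -0.05 0 0 0 0",
  jaw=0.094,
)

```text
t: 15.82
tool_pos: [0.4288, -0.2509, 0.2322]
tcp_rot: [-0.001, 0.173, 0.985, 0.0]
ft_force: [0.4, 0.1, 0.6]
opening: 0.0943
finger_force: 0.0
```

jog_arm(
  plan="0 0 -0.03 0 0 0; 0 0 0 0 0 0; 0 0 0 0 0 0; 0 0 0 0 0 0",
)

```text
t: 16.32
tool_pos: [0.4306, -0.2496, 0.2041]
tcp_rot: [0.0, 0.173, 0.985, -0.0]
ft_force: [0.3, 0.5, 0.0]
opening: 0.0941
finger_force: 0.0
```

```bash
python3 - <<'E'
from h import *
s=monitor.read_state();print(np.round(s["tool_pos"],4),np.round(s["tcp_rot"],3),np.round(s["q"],2))
m=imaging.camera_model("wrist");im=save("wrist","c7.png");np.savez("m7.npz",**m)
print(proj("w",[.394,-.277,0],m),proj("w",[.394,-.277,.068],m))
E
```

```text
[ 0.4306 -0.2496  0.2041] [ 0.     0.173  0.985 -0.   ] [ 0.13  0.15  0.29  2.03 -0.05  0.97  1.67]
[218.16621039 153.47431327] [211.58146687 162.34359852]
```

View pics/c7.png

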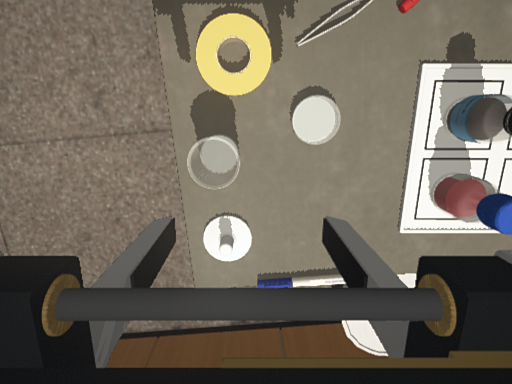

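jog_arm(
  plan="-0.018 -0.013 0 0 0 0; -0.018 -0.013 -0.02 0 0 0; 0 0 -0.05 0 0 0; 0 0 -0.05 0 0 0; 0 0 -0.03 0 0 0",
)

```text
t: 17.0
tool_pos: [0.3924, -0.2763, 0.0519]
tcp_rot: [-0.001, 0.174, 0.985, -0.0]
ft_force: [0.8, -0.4, 0.2]
opening: 0.0941
finger_force: 0.0
```

jog_arm(
  plan="0 0 -0.011 0 0 0; 0 0 0 0 0 0; 0 0 0 0 0 0",
)

```text
t: 17.38
tool_pos: [0.3945, -0.2765, 0.0437]
tcp_rot: [0.001, 0.174, 0.985, -0.0]
ft_force: [-0.4, -0.7, -0.6]
opening: 0.0942
finger_force: 0.0
```

jog_arm(
  plan="0 0 0 0 0 0; 0 0 0 0 0 0; 0 0 0 0 0 0; 0 0 0 0 0 0; 0 0 0 0 0 0",
  jaw=0.04,
)

```text
t: 18.0
tool_pos: [0.394, -0.276, 0.0425]
tcp_rot: [-0.0, 0.174, 0.985, 0.0]
ft_force: [0.3, 1.3, 1.0]
opening: 0.0527
finger_force: 30.0
```

jog_arm(
  plan="0 0 0.03 0 0 0; 0 0 0.05 0 0 0; 0 0 0.05 0 0 0; 0.01 0.02 0.05 0 0 -0.1575; 0.01 0.04 0.02 0 0 -0.1575",
)

```text
t: 18.62
tool_pos: [0.4147, -0.217, 0.2451]
tcp_rot: [0.002, 0.329, 0.944, 0.0]
ft_force: [0.4, 0.8, -1.7]
opening: 0.0524
finger_force: 30.0
```

jog_arm(
  plan="0.01 0.04 0 0 0 -0.157; 0.01 0.04 0 0 0 -0.157; 0.01 0.04 0 0 0 -0.157; 0.01 0.04 0 0 0 -0.157; 0.01 0.04 0 0 0 -0.157",
)

```text
t: 19.25
tool_pos: [0.4639, -0.0151, 0.2423]
tcp_rot: [-0.0, 0.664, 0.748, -0.0]
ft_force: [0.9, -0.5, -0.8]
opening: 0.0525
finger_force: 30.0
```

jog_arm(
  plan="0.01 0.04 0 0 0 -0.157; 0.01 0.04 0 0 0 -0.157; 0 0.042 0 0 0 -0.157; 0 0 0 0 0 0; 0 0 0 0 0 0",
)

```text
t: 19.88
tool_pos: [0.4837, 0.1051, 0.2421]
tcp_rot: [0.0, 0.818, 0.575, -0.0]
ft_force: [0.7, -0.1, -0.8]
opening: 0.0526
finger_force: 30.0
```

```bash
python3 - <<'E'
from h import *
s=monitor.read_state();print(np.round(s["tool_pos"],4),np.round(s["tcp_rot"],4),np.round(s["q"],2),s["opening"])
m=imaging.camera_model("wrist");im=save("wrist","c8.png");np.savez("m8.npz",**m)
print(quads(im,m))
E
```

```text
[0.4837 0.1051 0.2421] [ 0.000e+00  8.183e-01  5.748e-01 -3.000e-04] [-0.39  0.11  0.05  1.97 -0.01  1.06 -0.68] 0.052646804142552246
[[ 0.5689  0.075  -0.3505  0.073   0.0738  0.0715  0.0732]
 [ 0.4849  0.1056 -0.3494  0.0743  0.0723  0.0743  0.0731]
 [ 0.5692  0.075  -0.3636  0.081   0.0813  0.0809  0.0811]
 [ 0.6034  0.1686 -0.3664  0.0809  0.0814  0.0801  0.08  ]]
```

View pics/c8.png

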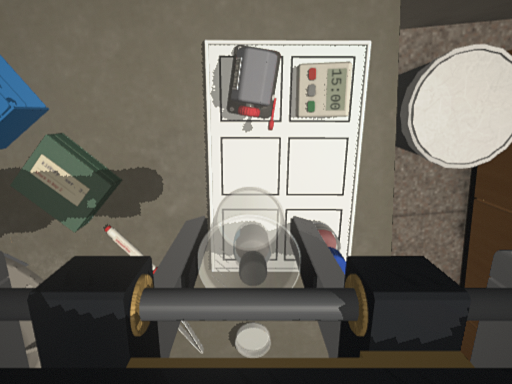

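jog_arm(
  plan="0.001 0.0005 -0.05 0 0 0; 0 0 -0.05 0 0 0; 0 0 -0.05 0 0 0; 0 0 -0.03 0 0 0; 0 0 -0.01 0 0 0",
)

```text
t: 20.55
tool_pos: [0.4841, 0.1048, 0.051]
tcp_rot: [-0.0, 0.819, 0.574, -0.001]
ft_force: [-0.8, 0.4, -0.4]
opening: 0.0527
finger_force: 30.0
```

jog_arm(
  plan="0 0 -0.0025 0 0 0; 0 0 0 0 0 0; 0 0 0 0 0 0",
)

```text
t: 20.92
tool_pos: [0.4856, 0.1063, 0.0508]
tcp_rot: [0.0, 0.819, 0.574, 0.001]
ft_force: [-0.2, 0.2, -1.0]
opening: 0.0524
finger_force: 30.0
```

jog_arm(
  plan="0 0 -0.003 0 0 0; 0 0 0 0 0 0; 0 0 0 0 0 0",
)

```text
t: 21.3
tool_pos: [0.4849, 0.1062, 0.0469]
tcp_rot: [-0.0, 0.819, 0.574, 0.0]
ft_force: [0.4, -0.0, -0.6]
opening: 0.0527
finger_force: 30.0
```

jog_arm(
  plan="0 0 -0.0015 0 0 0; 0 0 0 0 0 0; 0 0 0 0 0 0",
)

```text
t: 21.68
tool_pos: [0.4856, 0.1062, 0.046]
tcp_rot: [0.0, 0.819, 0.574, 0.001]
ft_force: [-1.4, -2.5, 13.4]
opening: 0.0524
finger_force: 30.0
```

jog_arm(
  plan="0 0 0 0 0 0; 0 0 0 0 0 0; 0 0 0 0 0 0; 0 0 0 0 0 0",
  jaw=0.09,
)

```text
t: 22.18
tool_pos: [0.4848, 0.1062, 0.0452]
tcp_rot: [-0.0, 0.819, 0.574, -0.0]
ft_force: [-0.1, 0.3, -0.4]
opening: 0.0886
finger_force: 0.0
```

jog_arm(
  plan="0 0 0.03 0 0 0; 0 0 0.05 0 0 0; 0 0 0.05 0 0 0; 0 0 0.05 0 0 0; 0 -0.04 0.02 0 0 0",
)

```text
t: 22.8
tool_pos: [0.4858, 0.0681, 0.2482]
tcp_rot: [0.0, 0.818, 0.576, 0.002]
ft_force: [1.0, -1.1, -0.5]
opening: 0.0901
finger_force: 0.0
```

jog_arm(
  plan="0 -0.05 0 0 0 0; 0 -0.05 0 0 0 0; 0 -0.05 0 0 0 0; 0 -0.05 0 0 0 0; 0 -0.05 0 0 0 0",
)

```text
t: 23.42
tool_pos: [0.4846, -0.1854, 0.2454]
tcp_rot: [0.0, 0.819, 0.574, 0.0]
ft_force: [1.1, 0.9, 0.2]
opening: 0.0902
finger_force: 0.0
```

jog_arm(
  plan="0 -0.05 0 0 0 0; 0 -0.05 -0.02 0 0 0; -0.005 -0.05 -0.02 0 0 0; 0 0 0 0 0 0; 0 0 0 0 0 0",
  jaw=0.05,
)

```text
t: 24.05
tool_pos: [0.4799, -0.3334, 0.2052]
tcp_rot: [-0.0, 0.819, 0.574, -0.0]
ft_force: [0.1, -0.5, 0.3]
opening: 0.0503
finger_force: 0.0
```

```bash
python3 - <<'E'
from h import *
s=monitor.read_state();print(np.round(s["tool_pos"],4),np.round(s["tcp_rot"],3),np.round(s["q"],2))
m=imaging.camera_model("wrist");im=save("wrist","c9.png");np.savez("m9.npz",**m)
print(proj("w",[.4995,-.303,0.005],m),proj("w",[.4995,-.303,.038],m))
E
```

```text
[ 0.4799 -0.3334  0.2052] [-0.     0.819  0.574 -0.   ] [ 0.18  0.31  0.39  1.85 -0.13  1.02  0.28]
[256.40114183 144.00364299] [257.1534162  146.97396033]
```

View pics/c9.png

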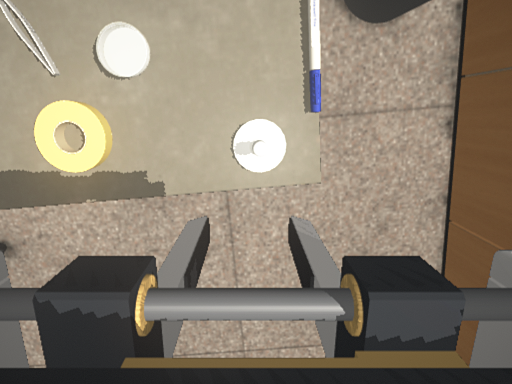

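```bash
python3 - <<'E'
from h import *
m=dict(np.load("m9.npz"));im=cv2.imread("pics/c9.png")
b=(im.min(2)>150).astype(np.uint8)[100:190,220:300]
cs,_=cv2.findContours(b,cv2.RETR_EXTERNAL,cv2.CHAIN_APPROX_SIMPLE)
(u,v),r=cv2.minEnclosingCircle(max(cs,key=cv2.contourArea));u+=220;v+=100
print(u,v,r,ray("w",u,v,.004,m),ray("w",259,148,.038,m))
E
```

```text
260.5 143.56818008422852 58.14161682128906 [ 0.50433492 -0.30429715  0.004     ] [ 0.50103899 -0.30475482  0.038     ]
```

jog_arm(
  plan="0.0215 0.029 -0.03 0 0 0; 0 0 -0.05 0 0 0; 0 0 -0.05 0 0 0; 0 0 -0.035 0 0 0; 0 0 -0.01 0 0 0",
)

```text
t: 24.72
tool_pos: [0.5012, -0.3031, 0.0291]
tcp_rot: [-0.001, 0.818, 0.575, -0.0]
ft_force: [0.8, -0.2, 0.3]
opening: 0.05
finger_force: 0.0
```

jog_arm(
  plan="0 0 0 0 0 0; 0 0 0 0 0 0; 0 0 0 0 0 0",
)

```text
t: 25.1
tool_pos: [0.5021, -0.3051, 0.0316]
tcp_rot: [0.001, 0.819, 0.574, 0.001]
ft_force: [-0.5, -0.5, -0.6]
opening: 0.0503
finger_force: 0.0
```

jog_arm(
  plan="0 0 0 0 0 0; 0 0 0 0 0 0; 0 0 0 0 0 0; 0 0 0 0 0 0; 0 0 0 0 0 0",
  jaw=0.005,
)

```text
t: 25.72
tool_pos: [0.5015, -0.3049, 0.0304]
tcp_rot: [0.0, 0.819, 0.574, 0.0]
ft_force: [-0.9, 0.7, 1.0]
opening: 0.0165
finger_force: 30.0
```

jog_arm(
  plan="0 0 0.02 0 0 0; 0 0 0.05 0 0 0; 0 0 0.05 0 0 0; 0 0 0.05 0 0 0; 0 0 0.03 0 0 0",
)

```text
t: 26.35
tool_pos: [0.5016, -0.3053, 0.2344]
tcp_rot: [0.001, 0.819, 0.574, 0.001]
ft_force: [-0.5, -1.6, -0.6]
opening: 0.0162
finger_force: 30.0
```

jog_arm(
  plan="0 0.055 0 0 0 0; 0 0.055 0 0 0 0; -0.005 0.055 0 0 0 0; -0.006 0.055 0 0 0 0; -0.006 0.055 0 0 0 0",
)

```text
t: 26.98
tool_pos: [0.4839, -0.0284, 0.2317]
tcp_rot: [0.0, 0.819, 0.574, 0.001]
ft_force: [1.3, 0.6, -1.5]
opening: 0.0167
finger_force: 30.0
```

jog_arm(
  plan="0 0 0 0 0 0; 0 0 0 0 0 0; 0 0 0 0 0 0",
)

```text
t: 27.35
tool_pos: [0.4844, -0.031, 0.2307]
tcp_rot: [0.0, 0.819, 0.573, 0.0]
ft_force: [0.8, -0.6, -1.0]
opening: 0.0164
finger_force: 30.0
```

```bash
python3 - <<'E'
from h import *
s=monitor.read_state();print(np.round(s["tool_pos"],4))
m=imaging.camera_model("wrist");im=save("wrist","d1.png");np.savez("md1.npz",**m)
P=np.array(proj("w",[.485,.106,.072],m));Q=proj("w",[.485,.106,.004],m);print(P,Q)
u,v=(P.astype(int));x0,y0=max(u-90,0),max(v-70,0)
c=im[y0:y0+140,x0:x0+180,::-1].copy();print(x0,y0)
c=cv2.resize(c,None,fx=4,fy=4,interpolation=cv2.INTER_CUBIC)
cv2.imwrite("pics/d1z.png",c[:600])
E
```

```text
[ 0.4844 -0.031   0.2307]
[203.30302853  53.43290752] [211.43908709  64.24367946]
113 0
```

View pics/d1z.png

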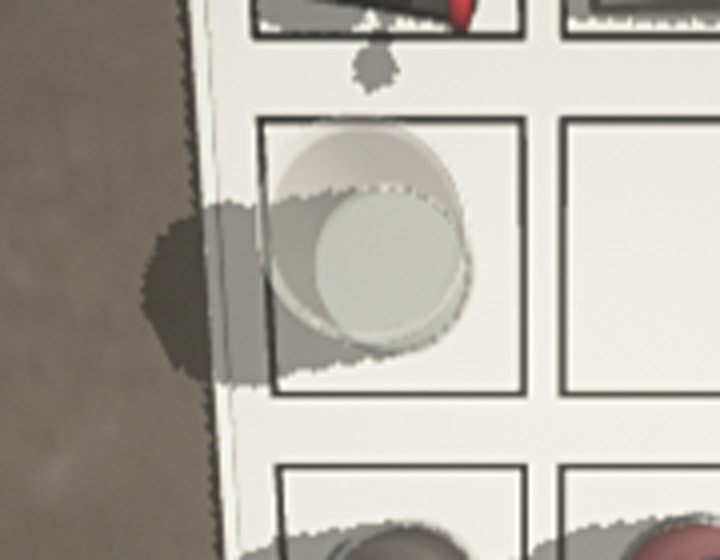

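```bash
python3 - <<'E'
from h import *
m=dict(np.load("md1.npz"))
print(ray("w",210.75,66.75,.006,m),ray("w",203.5,57,.072,m))
E
```

```text
[0.4832787  0.10329792 0.006     ] [0.48394198 0.10287912 0.072     ]
```

jog_arm(
  plan="0 0.05 0 0 0 0; 0 0.05 0 0 0 0; 0 0.0345 0 0 0 0; 0 0 -0.03 0 0 0; 0 0 -0.03 0 0 0",
)

```text
t: 28.02
tool_pos: [0.4848, 0.1043, 0.1697]
tcp_rot: [0.0, 0.819, 0.574, 0.0]
ft_force: [0.1, 1.1, -0.4]
opening: 0.0165
finger_force: 30.0
```

jog_arm(
  plan="0 0 -0.03 0 0 0; 0 0 -0.02 0 0 0; 0 0 -0.01 0 0 0; 0 0 0 0 0 0; 0 0 0 0 0 0",
)

```text
t: 28.65
tool_pos: [0.4849, 0.1046, 0.1111]
tcp_rot: [0.0, 0.819, 0.574, 0.001]
ft_force: [0.1, 1.2, -1.1]
opening: 0.0166
finger_force: 30.0
```

jog_arm(
  plan="0 0 -0.005 0 0 0; 0 0 0 0 0 0; 0 0 0 0 0 0; 0 0 0 0 0 0",
)

```text
t: 29.15
tool_pos: [0.4844, 0.1047, 0.1054]
tcp_rot: [-0.0, 0.819, 0.574, 0.0]
ft_force: [0.3, 0.1, -0.3]
opening: 0.0161
finger_force: 30.0
```

jog_arm(
  plan="0 -0.001 -0.0022 0 0 0; 0 0 0 0 0 0; 0 0 0 0 0 0",
)

```text
t: 29.52
tool_pos: [0.4844, 0.1037, 0.1031]
tcp_rot: [-0.0, 0.819, 0.574, -0.0]
ft_force: [-0.1, 0.4, 0.0]
opening: 0.0161
finger_force: 30.0
```

jog_arm(
  plan="0 0 -0.001 0 0 0; 0 0 0 0 0 0; 0 0 0 0 0 0",
)

```text
t: 29.9
tool_pos: [0.4845, 0.1037, 0.1022]
tcp_rot: [-0.0, 0.819, 0.574, 0.0]
ft_force: [0.2, -0.2, 2.5]
opening: 0.0162
finger_force: 30.0
```

Contact at the expected height (2.5 N, 0.1022); release and withdraw.

jog_arm(
  plan="0 0 0 0 0 0; 0 0 0 0 0 0; 0 0 0 0 0 0; 0 0 0 0 0 0",
  jaw=0.05,
)

```text
t: 30.4
tool_pos: [0.4844, 0.1037, 0.1021]
tcp_rot: [-0.0, 0.819, 0.574, -0.0]
ft_force: [0.1, 0.1, -0.3]
opening: 0.0495
finger_force: 0.0
```

jog_arm(
  plan="0 0 0.03 0 0 0; 0 0 0.04 0 0 0; 0 0 0.04 0 0 0; 0 -0.04 0.03 0 0 0; 0 -0.05 0 0 0 0",
)

```text
t: 31.02
tool_pos: [0.4855, 0.0135, 0.2444]
tcp_rot: [0.001, 0.818, 0.575, 0.002]
ft_force: [0.0, 0.0, -0.4]
opening: 0.0498
finger_force: 0.0
```

jog_arm(
  plan="0 -0.04 0 0 0 0; 0 0 0 0 0 0; 0 0 0 0 0 0; 0 0 0 0 0 0",
)

```text
t: 31.52
tool_pos: [0.4844, -0.0252, 0.242]
tcp_rot: [-0.0, 0.818, 0.575, -0.0]
ft_force: [0.2, -0.4, -0.0]
opening: 0.0501
finger_force: 0.0
```

```bash
python3 - <<'E'
from h import *
s=monitor.read_state();print(np.round(s["tool_pos"],4))
m=imaging.camera_model("wrist");im=save("wrist","e1.png")
P=proj("w",[.484,.1032,.077],m);print("lid expected",P,"knob",proj("w",[.484,.1032,.11],m))
# lid disc: circle near the expected place; knob: circle of smaller radius
g=cv2.cvtColor(im,cv2.COLOR_RGB2GRAY)
for r0,r1,p in((24,42,12),(6,14,10)):
    c=cv2.HoughCircles(cv2.medianBlur(g,3),cv2.HOUGH_GRADIENT,1,10,param1=60,param2=p,minRadius=r0,maxRadius=r1)
    c=c[0] if c is not None else []
    print([(np.round(x,1).tolist(),np.round(ray("w",x[0],x[1],.077 if r0>20 else .11,m)[:2],4).tolist()) for x in c if np.hypot(*(x[:2]-P))<25][:4])
im=save("scene","e2.png");h=cv2.cvtColor(im,cv2.COLOR_RGB2HSV)
im3=save("side","e3.png");h3=cv2.cvtColor(im3,cv2.COLOR_RGB2HSV)
for n,H in(("scene",h),("side",h3)):
    b=((H[...,0]>105)&(H[...,0]<130)&(H[...,1]>130)).astype(np.uint8);P=proj(n,[.535,-.019,.09]);print(n,"cap exp",P)
    k,l,st,ce=cv2.connectedComponentsWithStats(b)
    for i in range(1,k):
        if st[i,4]>15 and np.hypot(*(ce[i]-P))<40: print(ce[i],st[i],ray(n,*ce[i],.092))
E
```

```text
[ 0.4844 -0.0252  0.242 ]
lid expected [207.00595194  63.3771108 ] knob [202.17424613  57.57249878]
[([217.5, 65.5, 39.20000076293945], [0.4934, 0.0977]), ([205.5, 55.5, 41.400001525878906], [0.4853, 0.1107]), ([205.5, 65.5, 29.899999618530273], [0.4818, 0.1018]), ([191.5, 45.5, 31.399999618530273], [0.4755, 0.1241])]
[([202.5, 59.5, 8.699999809265137], [0.4837, 0.1016]), ([183.5, 67.5, 7.300000190734863], [0.4646, 0.1011])]
scene cap exp [272.85321944 155.12087649]
[273.99253731 155.2761194 ] [269 149  12  14 134] [ 0.53397113 -0.02328817  0.092     ]
side cap exp [263.52268731 194.89953773]
[263.68387097 195.80645161] [257 190  14  13 155] [ 0.54508548 -0.0214707   0.092     ]
```

```bash
python3 -c "
from workcell import manip
print(manip.sign_off())"
```

```text
the job is handed in; nothing more can be done
None
```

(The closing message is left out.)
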